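# Load two sample tubes and index the carriage to its next hole

## Robot

A 6-joint arm with a two-finger parallel gripper is mounted at the origin on a cart in front of the work surface, level with it; the furniture and walls round the work are solid. World frame = base frame: x ahead of the robot, y to its left, z up, the work surface at z = 0. Lengths are in m, angles in rad, forces in N, time in s.
With the tool pointing down it reaches from about 0.3 to 0.825 m from the base axis. Payload 5.4 kg.
Tool frame: the origin (TCP) lies midway between the tips of the shut fingers; the grasp point (between the pads) lies 19 mm behind it; z points along the fingers, y is the direction in which the jaws open and shut (so a half turn about z gives the same grasp; the last joint's range is limited). The gripper opens to 92 mm and grips with 3 to 60 N. Pads are 20 mm wide; open, the fingers measure 128 mm over their backs; the gripper's body (75 mm by 189 mm) begins 69 mm behind the grasp point.
Start: joints at [-1.373, 0.158, 1.597, -0, 1.386, -0.21], TCP at [0.228, -0.528, 0.215] pointing down, gripper open.
Joint ranges: [-2.91, 2.91], [-0.94, 2.29], [0.18, 2.7], [-1.29, 4.43], [0.17, 2.64], [-3, 3]. Speed limits (rad/s): [2.57, 2.57, 3.14, 3.14, 3.14, 3.14].

## Interface

Orientations are given as [roll, pitch, yaw] about the fixed x, y, z axes, in that order (R = Rz(yaw) Ry(pitch) Rx(roll)).
In Python, from bench import monitor, vision, job_done gives the robot as it stands. The module is installed in compiled form; this text tells all that it offers.
- The arm moves only by the tool send_rows, never from a script. Its argument "plan" is one flat list of numbers, 7 for each row, row after row: the shift along the tool's x, y, z in mm, then the turn, a rotation vector about the tool's x, y, z in rad, then the opening, from 0 (shut) to 1 (fully open). In form: [dx, dy, dz, wx, wy, wz, claw, dx, dy, dz, wx, wy, wz, claw, ...]. A call has 1 to 5 rows; each row is the pose to reach, as a shift and turn from the pose measured when the call began, along the tool's axes at that moment; what a row does not reach only later rows make up. A row lasts 1/10 s, in which the tool goes at most 50 mm and 8.59 degrees, less where a joint would pass 70% of its speed; a pose out of reach is approached as far as the arm can. A call with a gripper value outside its range is refused whole. The fingers move at their own pace and stop on an object; "newtons" is the grip in N (left out, the last holds). Time passes only in rows, so rows that repeat a pose let the fingers close. It gives the time, the measured TCP pose, the force and the opening at its end, in the units of the state.
- monitor.get_state(): the state, without advancing time (a new reading comes with each control period).
- vision.get_image(name): name is "scene" or "top"; returns (picture, depth): 480x640x3 uint8, red, green, blue; 480x640 float32, m along the optical axis (not along the pixel's ray), 0 where there is no reading.
- vision.camera_params(name): a dict with "vertical_fov" (degrees; the focal length in pixels is half the picture's height over the tangent of half this angle, whatever the lens; pixels are square), "cx", "cy" (the principal point, pixels), "T" (4x4, takes a point from camera to world coordinates). Camera axes: x right, y down, z forward; pixel columns grow to the right and rows downward; lengths in m; the calibration is good to about 2 mm. A picture is of the moment at which its call begins. camera_params takes no time and is no camera call.
- job_done(): hands the job in, once; it reports no verdict.
The state is a dict: "clock": time; "joints": joint angles; "joint_vel": joint speeds; "joint_torque": joint torques, N m; "tool_pos": TCP position; "ee_rot": TCP orientation; "wrist_force": force on the tool from outside, world axes, zero at the start; "ft_torque": the same for the moment, N m; "width": opening from 0.0 (shut) to 1.0 (fully open).
Only numpy, scipy, OpenCV 4.12 (cv2) and the standard library are available. Lean on these libraries where they do the work, as an engineer would, in place of code of your own. Each camera call takes 0.05 s, during which the arm holds its last target.

## Task

Put the two sample tubes from the wire rack one by one into the two bores of the carriage, each standing on the bottom of its own bore, while the carriage is still locked where it is. Then pull up the carriage's spring lock plunger by its knob, slide the carriage along the rail to the next hole (not the last one) and let the pin drop fully home there with both tubes still in place. Finish while still holding the knob in the gripper with the pin home; do not let go, and leave the other things on the worktop undisturbed.

Things in the scene. Friction and masses are not known exactly. Their poses are not given: they have to be found in the camera images.
- rail: Fixed aluminium and steel rail on the worktop, 106 x 240 x 18 mm (x by y; black end stops 30 mm high). Origin at the worktop under its centre; its y axis is the sliding direction. Along its front (-x) edge runs a bare steel strip (top 18 mm above the worktop, centre line at x = -35 mm) with three 11 mm holes, 40 mm apart, at y = -80, -40 and 0 mm.
- carriage (a joint): Travel of the carriage along the rail's +y, in m: 0 at the first hole (at the start it is locked there, with up to 1.5 mm of play), 0.040 at the next hole, 0.080 at the last. About 1.5 N of sliding friction plus damping of 8 N per m/s.
- carriage_top (a point): Centre of the top of the carriage, a grey plastic block on the rail, 46 x 119 mm (x by y), top 72 mm above the worktop, with two bores in its top. At its front corner at the low-y end an aluminium bracket carries the lock plunger (steel housing 20 mm across, up to 78 mm above the worktop), whose axis is 29 mm in front (-x) of the block's front face and 59.5 mm from this point towards -y. Axes parallel to the rail's.
- plunger (a joint): Lift of the lock plunger in m: 0 with the pin fully home, 0.018 at its upper stop. A spring pushes it down, 4 N at the bottom and 6.5 N at the top. The 8 mm pin, round-ended, reaches 12 mm into the strip, so lift it more than 0.012 (0.015 is good) before sliding; with the pin on the strip between holes the joint reads about 0.012.
- plunger_knob: Black round knob on top of the plunger, 26 mm in diameter, 24 mm high; origin at its centre, 98 mm above the worktop with the pin home; z up, axes parallel to the rail's. Rises with the plunger and travels with the carriage. Free all round; nearest tube bore is 69 mm away.
- bore_a_mouth (a point): Centre of the mouth of the carriage's bore nearer to the plunger, 72 mm above the worktop; bore 16 mm in diameter, 40 mm deep, vertical, flat bottom, mouth bevelled by 2 mm. Axes parallel to the rail's; at (+52, +45) mm from the plunger's axis along the rail's x, y.
- bore_b_mouth (a point): The same for the other bore, 40 mm further along the rail's +y. Either tube may go into either bore.
- bore_a_seat (a point): Point on the axis of the nearer bore, 78.5 mm above the worktop, where the centre of a fully seated tube lies.
- bore_b_seat (a point): The same for the other bore.
- rack: Fixed white wire tube rack, 56 x 136 x 69 mm, origin at the worktop under its centre, long side along its y axis; the two tubes stand upright in its middle row, at y = -36 and +37 mm, on a floor 5 mm above the worktop.
- tube_a_mid (a point): Centre (half-way up) of a sample tube with purple cap, upright, z up: 93 mm tall, body 12.4 mm across, cap 15 mm across over the top 15 mm, 12 g nominal. In the rack its cap stands 14 to 29 mm above the rack's top.
- tube_b_mid (a point): Centre of the second, identical sample tube.
- bottle: Bystander: small dropper bottle, 39 x 39 x 100 mm, origin at its underside. Leave alone.
- clock: Bystander: small lab timer, 66 x 62 x 22 mm, origin at its underside. Leave alone.
- tape: Bystander: roll of tape lying flat, 75 mm across, 19 mm high, origin at its underside. Leave alone.
- dish: Bystander: petri dish, 61 mm across, 14 mm high, origin at its underside. Leave alone.
- tube_a: The first tube itself; origin at its underside.
- tube_b: The second tube itself; origin at its underside.

How it is judged:
By the outcome, as a careful person would: the job done as asked, in the order asked, and still so for the second after the job is handed in, while the arm keeps its last pose, push and grip.
It also fails if it takes over 64 s, if anything falls off the work surface, if the arm or the gripper's body presses on something with over 40 N, if the wrist force passes 120 N, or if a joint passes its speed limit or range.

## Working session

There is one attempt and no reset: what is moved stays moved. The work goes in short steps, Python scripts to look and compute and a tool call to move; the robot and the scene stay as the last step left them, time stands still between calls to the robot, and variables do not carry over. Pictures are saved under pics/ and viewed, and the job is handed in when it is done.

Besides the shell and the picture viewer there is one more tool, called after ">>>" as name(argument=value, ...) on one line, values as JSON. send_rows: Moves the arm, as the interface text tells. Its arguments: {"type":"object","properties":{"plan":{"type":"array"},"newtons":{"type":"number"}},"required":["plan"]}

```bash
mkdir -p pics
python3 - <<'E'
from bench import monitor, vision
import cv2,numpy as np
print(monitor.get_state())
for n in("scene","top"):
    p,d=vision.get_image(n); cv2.imwrite(f"pics/{n}0.png",p[:,:,::-1]); np.savez(f"pics/{n}0.npz",p=p,d=d)
    print(n,vision.camera_params(n))
E
```

```text
{'clock': 0.0, 'joints': array([-1.37306671e+00,  1.59096058e-01,  1.59823164e+00, -3.37135247e-05,
        1.38620975e+00, -2.10086784e-01]), 'joint_vel': array([-0.00095078, -0.00219472, -0.0008126 ,  0.00253575,  0.00115188,
        0.00089555]), 'joint_torque': array([ 4.01846501e-04, -3.85575557e+01, -3.22105050e+01,  7.02240737e-02,
        3.81319004e-02, -1.38795776e-04]), 'tool_pos': array([ 0.22789752, -0.52721285,  0.21359282]), 'ee_rot': array([-3.13968370e+00, -3.73177663e-04,  4.07822262e-01]), 'wrist_force': array([ 0.47858939,  1.20320134, -1.3466072 ]), 'ft_torque': array([-0.03647908,  0.01946054,  0.00764428]), 'width': 0.9980977667521115}
scene {'vertical_fov': 49.49724404977296, 'cx': 325.03273947223664, 'cy': 238.95552594104706, 'T': array([[-0.68528738, -0.53539719,  0.49369126, -0.18558019],
       [-0.72815368,  0.49145576, -0.47776925,  0.69534151],
       [ 0.0131689 , -0.68689234, -0.72663986,  1.12237226],
       [ 0.        ,  0.        ,  0.        ,  1.        ]])}
top {'vertical_fov': 44.21075198132958, 'cx': 323.42742474987983, 'cy': 234.34510647275994, 'T': array([[ 1.08127415e-02, -9.79299253e-01,  2.02128817e-01,
         1.84580123e-01],
       [-9.99937418e-01, -1.11699272e-02, -6.26513753e-04,
        -1.28228865e-02],
       [ 2.87130862e-03, -2.02109393e-01, -9.79358744e-01,
         1.65055355e+00],
       [ 0.00000000e+00,  0.00000000e+00,  0.00000000e+00,
         1.00000000e+00]])}
```

View pics/scene0.png

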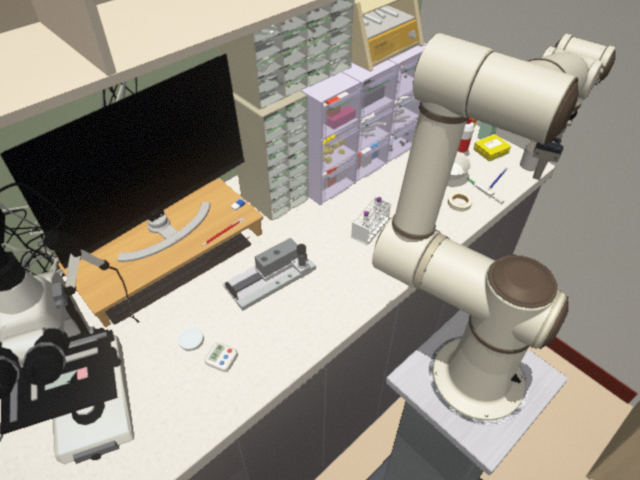

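View pics/top0.png

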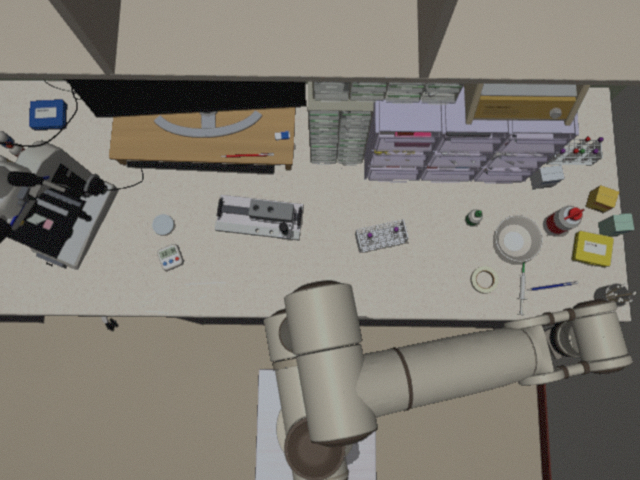

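```bash
cat > h.py <<'E'
from bench import monitor, vision
import cv2,numpy as np
def load(n,k=0):
    z=np.load(f"pics/{n}{k}.npz"); return z['p'],z['d']
def snap(n,k):
    p,d=vision.get_image(n); np.savez(f"pics/{n}{k}.npz",p=p,d=d); return p,d
def crop(p,x0,y0,x1,y1,f,name):
    cv2.imwrite("pics/"+name,cv2.resize(p[y0:y1,x0:x1,::-1],None,fx=f,fy=f,interpolation=cv2.INTER_CUBIC))
def ray(n,u,v):
    c=vision.camera_params(n); f=240/np.tan(np.radians(c['vertical_fov']/2)); T=c['T']
    r=T[:3,:3]@np.array([(u-c['cx'])/f,(v-c['cy'])/f,1.]); return T[:3,3],r
def onz(n,u,v,z):
    o,r=ray(n,u,v); return o+r*(z-o[2])/r[2]
def proj(n,P):
    c=vision.camera_params(n); f=240/np.tan(np.radians(c['vertical_fov']/2)); T=c['T']
    q=T[:3,:3].T@(np.asarray(P)-T[:3,3]); return q[:2]/q[2]*f+[c['cx'],c['cy']]
def tri(u1,u2):
    (o1,r1),(o2,r2)=ray('top',*u1),ray('scene',*u2)
    A=np.stack([r1,-r2],1); s=np.linalg.lstsq(A,o2-o1,rcond=None)[0]
    a,b=o1+r1*s[0],o2+r2*s[1]; return (a+b)/2,np.linalg.norm(a-b)
E
python3 - <<'E'
from h import *
p,d=load('top'); crop(p,205,180,315,250,7,'c1.png'); crop(p,345,210,420,260,10,'c2.png')
p,d=load('scene'); crop(p,215,230,325,310,7,'c3.png'); crop(p,340,190,400,250,10,'c4.png')
E
```

```text
(no output)
```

View pics/c1.png

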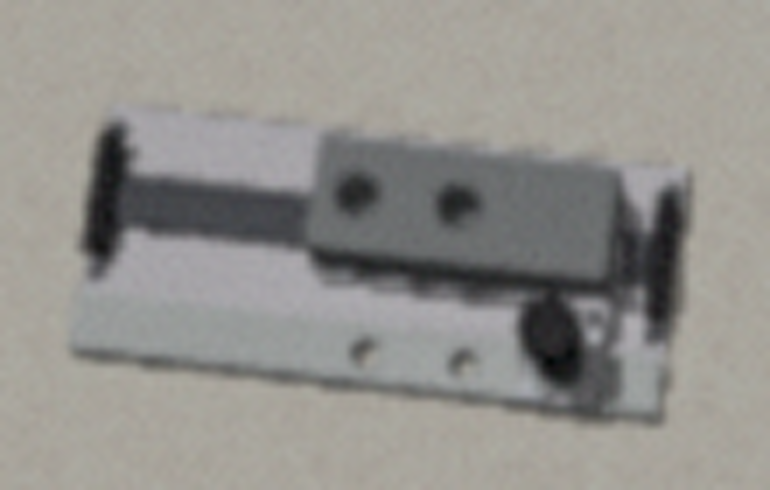

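View pics/c2.png

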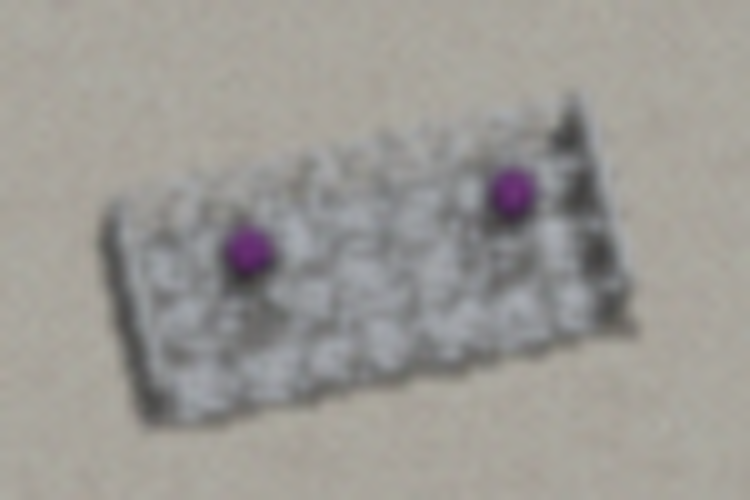

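View pics/c3.png

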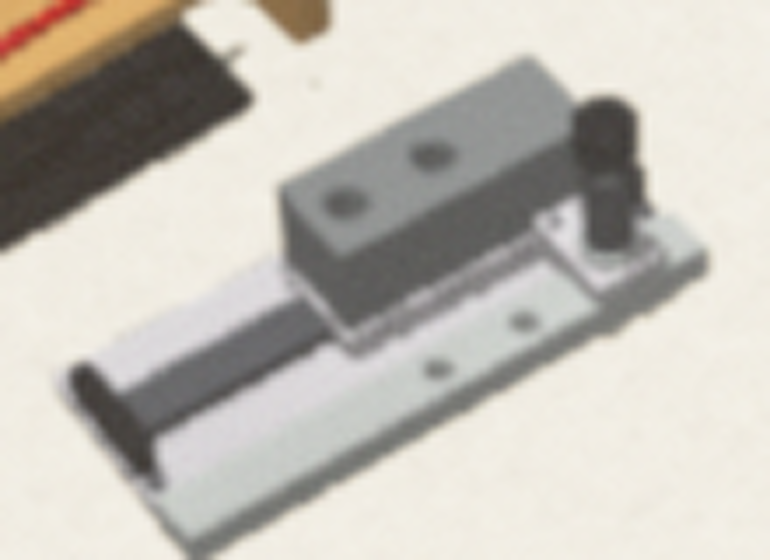

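View pics/c4.png

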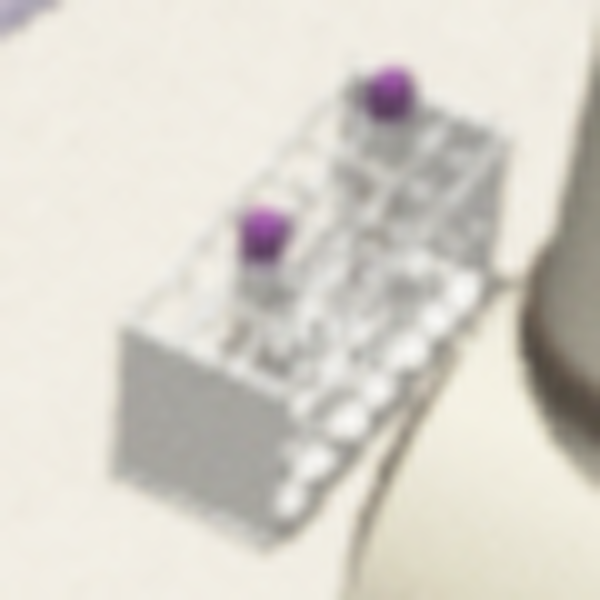

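```bash
cat > meas.py <<'E'
from h import *
def cent(w): 
    v,u=np.nonzero(w>0); ww=w[v,u]; return np.array([(u*ww).sum(),(v*ww).sum()])/ww.sum()
def caps(n,k,box):
    p,_=load(n,k); x0,y0,x1,y1=box; q=p[y0:y1,x0:x1].astype(float)
    s=np.clip(np.minimum(q[...,0],q[...,2])-q[...,1]-8,0,None)
    m=(s>12).astype(np.uint8); nl,l,st,c=cv2.connectedComponentsWithStats(m)
    out=[]
    for i in range(1,nl):
        if st[i,4]>=5:
            mm=cv2.dilate((l==i).astype(np.uint8),np.ones((3,3)));out.append((cent(np.where(mm,s,0))+[x0,y0],st[i,4]))
    return out
def dark(n,k,c,r):
    p,_=load(n,k); g=p.astype(float).mean(2); u,v=np.round(c).astype(int)
    q=g[v-r:v+r+1,u-r:u+r+1]; bg=np.median(np.r_[q[0],q[-1],q[:,0],q[:,-1]])
    w=np.clip(bg-q-8,0,25); return cent(w)+[u-r,v-r]
E
python3 - <<'E'
from meas import *
np.set_printoptions(precision=4,suppress=True)
ct=caps('top',0,(345,210,420,260)); cs=caps('scene',0,(340,190,400,250)); print(ct,cs)
for a,_ in ct: print('top',onz('top',*a,.0925))
for a,_ in cs: print('scene',onz('scene',*a,.0905))
for (a,_),(b,_) in zip(sorted(ct,key=lambda x:x[0][0]),sorted(cs,key=lambda x:-x[0][1])): print('tri',tri(a,b))
T=lambda x,y,x0,y0,f:np.array([x0+(x+.5)/f-.5,y0+(y+.5)/f-.5])
bt=[dark('top',0,T(*c,205,180,7),5) for c in((459,204),(358,194))]
bs=[dark('scene',0,T(*c,215,230,7),5) for c in((432,155),(346,202))]
print(bt,bs)
for a,b in zip(bt,bs): print('bore',onz('top',*a,.072),onz('scene',*b,.072),tri(a,b))
ht=[T(*c,205,180,7) for c in((463,363),(365,352))]; hs=[T(*c,215,230,7) for c in((524,322),(438,369))]
for a,b in zip(ht,hs): print('hole',onz('top',*a,.018),onz('scene',*b,.018))
k=[T(549,326,205,180,7),T(606,122,215,230,7)]
print('knobtop~',onz('top',*k[0],.11),onz('scene',*k[1],.107),)
E
```

```text
[(array([395.8105, 228.68  ]), np.int32(15)), (array([369.4251, 234.521 ]), np.int32(14))] [(array([378.5244, 198.5815]), np.int32(19)), (array([365.8802, 212.6662]), np.int32(20))]
top [ 0.524  -0.209   0.0925]
top [ 0.5071 -0.1377  0.0925]
scene [ 0.5281 -0.2117  0.0905]
scene [ 0.5118 -0.1406  0.0905]
tri (array([ 0.5073, -0.1369,  0.0956]), np.float64(0.002141484142087123))
tri (array([ 0.5243, -0.2082,  0.0949]), np.float64(0.0018220714279458985))
[array([269.8239, 208.7105]), array([255.4281, 207.1522])] [array([276.545 , 252.1622]), array([263.4833, 259.0252])]
bore [0.5807 0.1344 0.072 ] [0.581  0.1351 0.072 ] (array([0.5811, 0.1347, 0.0714]), np.float64(0.000641598653771225))
bore [0.5847 0.1742 0.072 ] [0.5856 0.1766 0.072 ] (array([0.586 , 0.1751, 0.07  ]), np.float64(0.0020973509278524854))
hole [0.5282 0.135  0.018 ] [0.5303 0.1353 0.018 ]
hole [0.5323 0.1747 0.018 ] [0.5349 0.175  0.018 ]
knobtop~ [0.5237 0.0943 0.11  ] [0.5257 0.0943 0.107 ]
```

Run:
```python
from meas import *
np.set_printoptions(precision=4,suppress=True)
T=lambda x,y,x0,y0,f:np.array([x0+(x+.5)/f-.5,y0+(y+.5)/f-.5])
def ang(n,a,b,z):
    A,B=onz(n,*a,z),onz(n,*b,z); v=B-A if B[1]>A[1] else A-B; return np.degrees(np.arctan2(-v[0],v[1])),np.linalg.norm(v)
print('strip front',ang('top',T(75,352,205,180,7),T(660,417,205,180,7),.018))
print('scene front',ang('scene',T(200,545,215,230,7),T(705,258,215,230,7),.018))
print('block front top',ang('top',T(312,247,205,180,7),T(610,278,205,180,7),.072), ang('scene',T(347,253,215,230,7),T(572,135,215,230,7),.072))
print('block rear top',ang('top',T(325,132,205,180,7),T(615,167,205,180,7),.072), ang('scene',T(285,190,215,230,7),T(525,57,215,230,7),.072))
# heightmaps
for n in('top','scene'):
    p,d=load(n); c=vision.camera_params(n); f=240/np.tan(np.radians(c['vertical_fov']/2))
    v,u=np.mgrid[:480,:640]; P=np.stack([(u-c['cx'])/f*d,(v-c['cy'])/f*d,d],-1)@c['T'][:3,:3].T+c['T'][:3,3]
    for (y0,y1) in [(-.45,-.35),(-.35,-.25),(-.25,-.15),(-.15,-.05),(-.05,.05),(.05,.15),(.15,.25),(.25,.35)]:
        m=(P[...,1]>y0)&(P[...,1]<y1)&(d>0)
        r=[]
        for zl in(.05,.12,.2,.3):
            mm=m&(P[...,2]>zl)&(P[...,2]<zl+.5)&(P[...,0]>.6); r.append(np.percentile(P[...,0][mm],1) if mm.sum()>5 else np.nan)
        print(n,y0,np.array(r))
```

```text
strip front (np.float64(-5.804904508763626), np.float64(0.23769660033388534))
scene front (np.float64(-5.902250984708164), np.float64(0.23275978624362378))
block front top (np.float64(-5.431455103582043), np.float64(0.11765123606036734)) (np.float64(-6.718639731819301), np.float64(0.10278707765859087))
block rear top (np.float64(-6.431088140753588), np.float64(0.1154089221425832)) (np.float64(-4.391812084032249), np.float64(0.11381404571683391))
top -0.45 [0.6734 0.6737 0.6749 0.6771]
top -0.35 [0.6738 0.6747 0.6765 0.6789]
top -0.25 [0.6733 0.6733 0.6739 0.6755]
top -0.15 [0.685  0.6854 0.6869 0.6879]
top -0.05 [0.7283 0.7282 0.6888 0.6887]
top 0.05 [0.7092 0.8276 0.6886 0.6885]
top 0.15 [0.6078 0.8204 0.6886 0.6885]
top 0.25 [0.7139 0.8137 0.6888 0.6887]
scene -0.45 [0.6768 0.6768 0.6765 0.6768]
scene -0.35 [0.6771 0.6789 0.6783 0.6809]
scene -0.25 [0.6766 0.6771 0.677  0.6773]
scene -0.15 [0.6866 0.6871 0.6869 0.6871]
scene -0.05 [0.7325 0.7326 0.6901 0.6899]
scene 0.05 [0.7115 0.8305 0.6894 0.6892]
scene 0.15 [0.7121 0.8232 0.6896 0.6895]
scene 0.25 [0.7165 0.8164 0.6893 0.6891]
```

```bash
cat > go.py <<'E'
import sys
from h import *
from scipy.spatial.transform import Rotation as R
np.set_printoptions(precision=4,suppress=True)
def go(x,y,z,yaw=1.468):
    s=monitor.get_state(); C=R.from_euler('xyz',s['ee_rot']); D=R.from_euler('xyz',[np.pi,0,yaw])
    d=C.inv().apply(np.array([x,y,z])-s['tool_pos'])*1000; w=(C.inv()*D).as_rotvec()
    print('t',round(s['clock'],2),'pos',s['tool_pos'],'F',s['wrist_force'],'width',round(s['width']*92,1),'j',s['joints'])
    print('shift',d.round(1),'turn',w.round(4))
if __name__=='__main__': go(*map(float,sys.argv[1:]))
E
python3 go.py .508 -.1375 .17
```

```text
t 0.1 pos [ 0.2279 -0.5273  0.2137] F [ 0.7797 -0.5326  0.5096] width 91.8 j [-1.3731  0.159   1.5981 -0.      1.3862 -0.2101]
shift [ 411.7 -246.7   44.3] turn [-0.0013 -0.0012 -1.0602]
```

>>> send_rows(plan=[412, -247, 0, 0, 0, -1.06, 0.55, 412, -247, 0, 0, 0, -1.06, 0.55, 412, -247, 0, 0, 0, -1.06, 0.55, 412, -247, 0, 0, 0, -1.06, 0.55, 412, -247, 0, 0, 0, -1.06, 0.55], newtons=15)

```text
clock: 0.6
tool_pos: [0.3743, -0.3227, 0.2141]
ee_rot: [-3.141, -0.001, 1.163]
wrist_force: [0.6, -0.9, 0.3]
width: 0.588
```

```bash
python3 go.py .508 -.1375 .17
```

```text
t 0.6 pos [ 0.3743 -0.3227  0.2141] F [ 0.6399 -0.9054  0.2516] width 54.1 j [-0.9571 -0.0525  1.8175  0.0008  1.3781 -0.5499]
shift [223.   49.4  44.4] turn [-0.0007 -0.0016 -0.3045]
```

>>> send_rows(plan=[223, 49, 44, 0, 0, -0.304, 0.5, 223, 49, 44, 0, 0, -0.304, 0.5, 223, 49, 44, 0, 0, -0.304, 0.5, 223, 49, 44, 0, 0, -0.304, 0.5, 223, 49, 44, 0, 0, -0.304, 0.5])

```text
clock: 1.1
tool_pos: [0.5083, -0.1343, 0.1693]
ee_rot: [-3.14, -0.003, 1.469]
wrist_force: [0.4, -0.8, 1.0]
width: 0.5
```

Run:
```python
from meas import *
from go import go
go(.508,-.1375,.0725)
p,_=snap('scene',1); q,_=snap('top',1)
crop(p,330,150,430,260,5,'d1.png');crop(q,335,190,435,270,5,'d2.png')
for n,b in(('scene',(340,190,420,250)),('top',(345,210,420,260))): print(caps(n,1,b))
```

```text
t 1.1 pos [ 0.5083 -0.1343  0.1693] F [ 0.4103 -0.7938  1.0152] width 46.0 j [-0.4895  0.0717  1.7833  0.002   1.289  -0.3887]
shift [-3.5  0.2 96.8] turn [-0.0015 -0.0026  0.0014]
[(array([378.5   , 199.1951]), np.int32(14)), (array([365.7809, 213.2065]), np.int32(16))]
[]
```

View pics/d1.png

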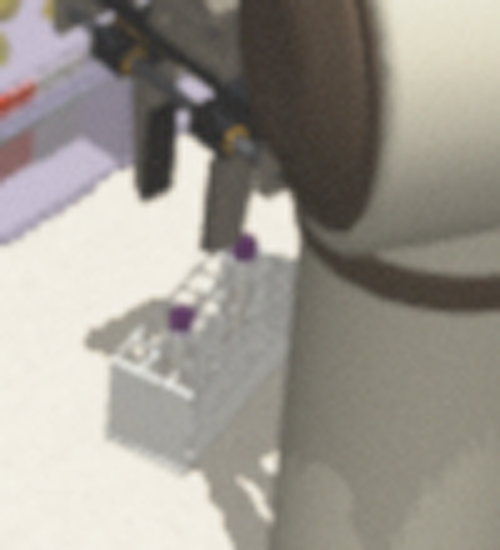

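View pics/d2.png

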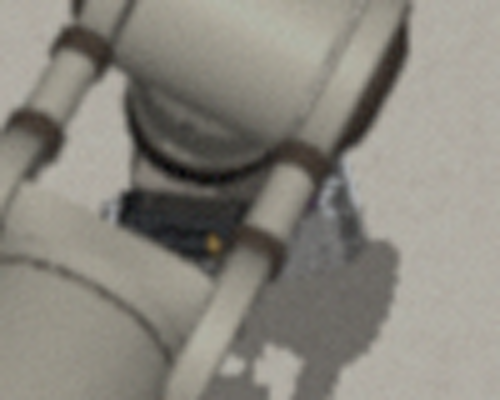

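Run:
```python
from meas import *
print(proj('scene',[.5083,-.1343,.1693]),proj('scene',[.5083+.023,-.1343-.0024,.1693]),proj('scene',[.5083-.023,-.1343+.0024,.1693]))
```

```text
[367.23980779 193.64705844] [361.82157524 189.17414478] [372.75351223 198.19878701]
```

>>> send_rows(plan=[-3.5, 0, 40, -0.0015, -0.0026, 0, 0.5, -3.5, 0, 70, -0.0015, -0.0026, 0, 0.5, -3.5, 0, 70, -0.0015, -0.0026, 0, 0.5])

```text
clock: 1.5
tool_pos: [0.5038, -0.1355, 0.0943]
ee_rot: [-3.131, -0.005, 1.472]
wrist_force: [-0.6, -0.1, -0.1]
width: 0.497
```

Run:
```python
from meas import *
from go import go
go(.508,-.1375,.0725)
p,_=snap('scene',2); 
crop(p,330,150,430,260,5,'d3.png')
```

```text
t 1.5 pos [ 0.5038 -0.1355  0.0943] F [-0.5669 -0.1047 -0.0995] width 45.7 j [-0.4948  0.1588  1.848   0.0002  1.146  -0.3961]
shift [-1.7  4.6 21.7] turn [-0.0103 -0.0045  0.004 ]
```

View pics/d3.png

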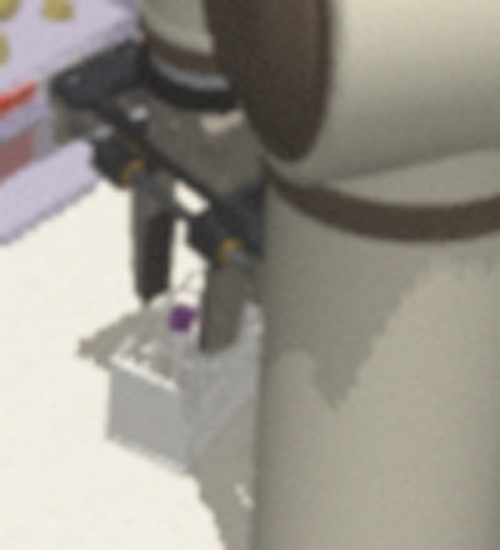

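>>> send_rows(plan=[-1.7, 4.6, 12, -0.01, -0.0045, 0.004, 0.5, -1.7, 4.6, 21, -0.01, -0.0045, 0.004, 0.5, -1.7, 4.6, 21, -0.01, -0.0045, 0.004, 0.5])

```text
clock: 1.85
tool_pos: [0.5097, -0.1389, 0.0762]
ee_rot: [3.138, 0.001, 1.467]
wrist_force: [0.0, -0.7, 1.2]
width: 0.5
```

Run:
```python
from meas import *
from go import go
go(.508,-.1375,.0725)
p,_=snap('scene',3); 
crop(p,330,150,430,260,5,'d4.png'); print(caps('scene',3,(340,190,420,250)))
```

```text
t 1.85 pos [ 0.5097 -0.1389  0.0762] F [ 0.016  -0.6764  1.2015] width 46.0 j [-0.495   0.1895  1.8534 -0.0001  1.095  -0.3915]
shift [ 1.2 -1.8  3.7] turn [ 0.0035  0.0015 -0.0007]
[(array([365.9123, 213.2796]), np.int32(18))]
```

View pics/d4.png

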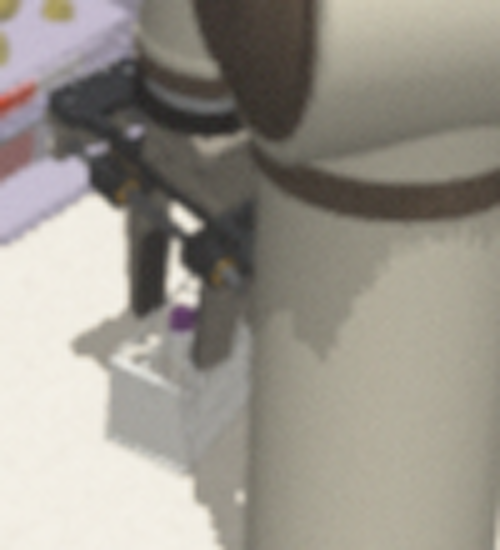

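>>> send_rows(plan=[1.2, -1.5, 3, 0.0035, 0.0015, 0, 0.45, 1.2, -1.5, 3, 0.0035, 0.0015, 0, 0, 1.2, -1.5, 3, 0.0035, 0.0015, 0, 0, 1.2, -1.5, 3, 0.0035, 0.0015, 0, 0, 1.2, -1.5, 3, 0.0035, 0.0015, 0, 0], newtons=15)

```text
clock: 2.4
tool_pos: [0.5088, -0.1376, 0.0739]
ee_rot: [3.141, 0.0, 1.468]
wrist_force: [-0.5, -0.8, 1.2]
width: 0.152
```

```bash
python3 go.py .508 -.1375 .20
```

```text
t 2.4 pos [ 0.5088 -0.1376  0.0739] F [-0.4991 -0.7812  1.1653] width 14.0 j [-0.4937  0.1921  1.8556  0.      1.0928 -0.3905]
shift [  -0.    -0.7 -126.1] turn [ 0.0011  0.0004 -0.0004]
```

>>> send_rows(plan=[0, 0, -40, 0, 0, 0, 0, 0, 0, -80, 0, 0, 0, 0, 0, 0, -120, 0, 0, 0, 0, 0, 0, -146, 0, 0, 0, 0, 0, 0, -146, 0, 0, 0, 0])

```text
clock: 2.9
tool_pos: [0.5111, -0.1388, 0.2247]
ee_rot: [3.132, 0.004, 1.468]
wrist_force: [0.5, -0.2, 0.4]
width: 0.163
```

Run:
```python
from meas import *
from go import go
go(.58,.10,.22)
p,_=snap('scene',4); 
crop(p,330,130,430,260,5,'d5.png')
```

```text
t 2.9 pos [ 0.5111 -0.1388  0.2247] F [ 0.4905 -0.2095  0.3926] width 15.0 j [-0.4935  0.0249  1.7199  0.      1.3867 -0.3905]
shift [244.6  43.9   4.1] turn [ 0.0094  0.0038 -0.0003]
```

View pics/d5.png

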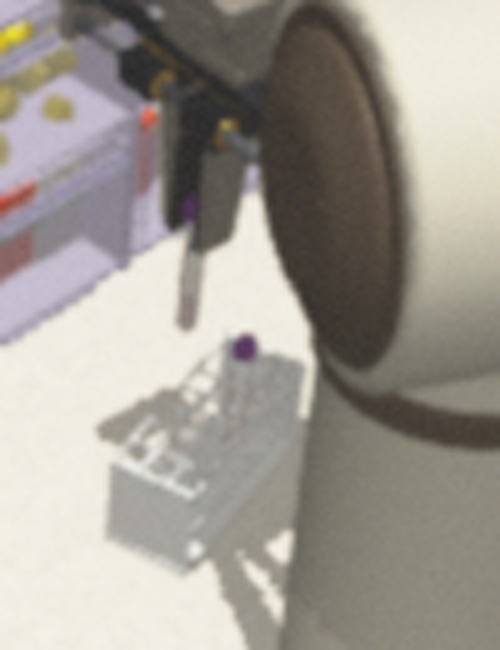

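>>> send_rows(plan=[30, 5, 0, 0, 0, 0, 0, 80, 14, 0, 0, 0, 0, 0, 130, 24, 0, 0, 0, 0, 0, 180, 33, 0, 0, 0, 0, 0, 230, 41, 0, 0, 0, 0, 0])

```text
clock: 3.45
tool_pos: [0.5723, 0.0853, 0.2186]
ee_rot: [3.141, 0.002, 1.467]
wrist_force: [0.5, -0.0, -1.2]
width: 0.16
```

```bash
python3 go.py .5855 .1748 .19
```

```text
t 3.45 pos [0.5723 0.0853 0.2186] F [ 0.4913 -0.031  -1.2157] width 14.7 j [-0.0594  0.1648  1.5819 -0.0024  1.3941  0.0444]
shift [90.4  3.8 28.4] turn [ 0.001   0.0023 -0.0006]
```

>>> send_rows(plan=[40, 2, 0, 0.001, 0.002, 0, 0, 75, 3, 15, 0.001, 0.002, 0, 0, 90, 3.8, 28, 0.001, 0.002, 0, 0, 90.4, 3.8, 28.4, 0.001, 0.002, 0, 0, 90.4, 3.8, 28.4, 0.001, 0.002, 0, 0])

```text
clock: 3.95
tool_pos: [0.5846, 0.1737, 0.1884]
ee_rot: [-3.139, 0.002, 1.467]
wrist_force: [0.3, 0.0, -0.6]
width: 0.158
```

Run:
```python
from meas import *
from go import go
go(.5855,.1748,.155)
p,_=snap('scene',5); q,_=snap('top',5)
crop(p,230,170,330,280,5,'e1.png');crop(q,215,170,315,250,5,'e2.png')
```

```text
t 3.95 pos [0.5846 0.1737 0.1884] F [ 0.3341  0.0135 -0.552 ] width 14.5 j [ 0.0915  0.2696  1.52   -0.0011  1.3551  0.1954]
shift [ 1.3  0.8 33.4] turn [-0.0029  0.0016 -0.0009]
```

View pics/e1.png

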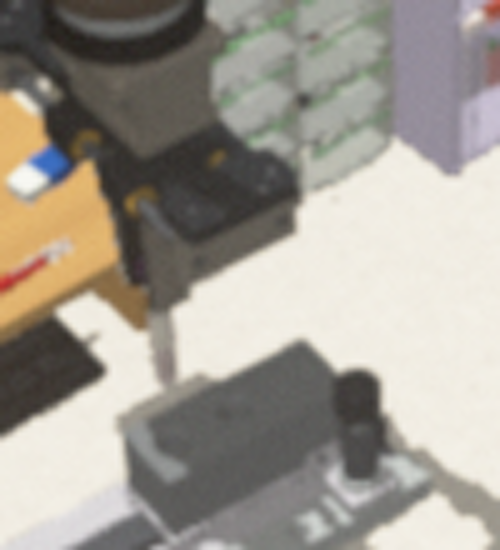

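View pics/e2.png

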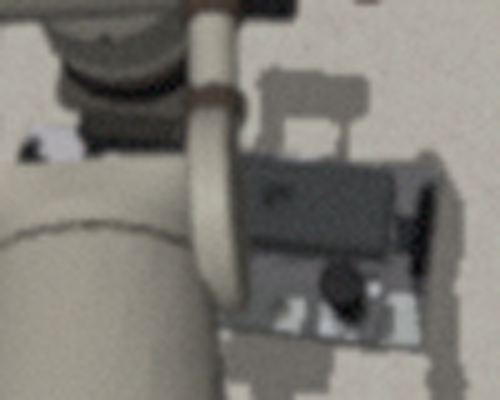

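Run:
```python
from meas import *
P=np.array([.5847,.1737,.1884])
for z in(.1195,.13,.14): print(z,proj('scene',[P[0],P[1],z]))
print('bore b',proj('scene',[.5855,.1748,.072]))
p,_=load('scene',5); crop(p,252,225,278,262,20,'e3.png')
```

```text
0.1195 [263.22870677 246.65855025]
0.13 [262.9328701  243.92182493]
0.14 [262.64799661 241.28651769]
bore b [264.01644235 258.70816324]
```

View pics/e3.png

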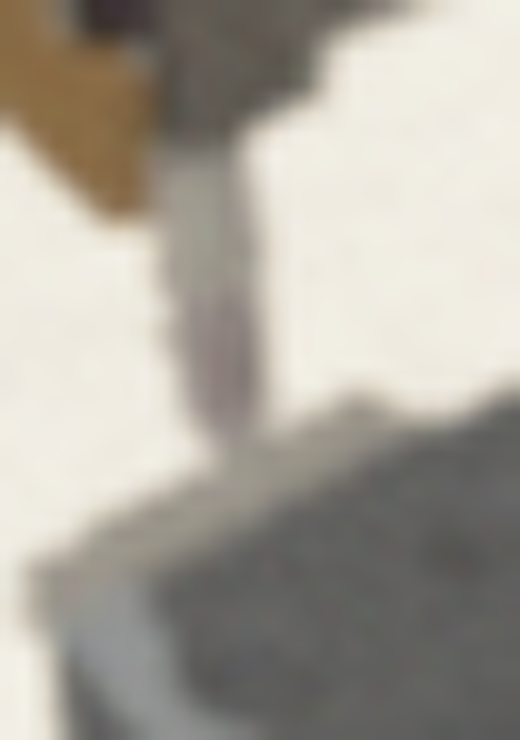

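>>> send_rows(plan=[1.8, 0.8, 15, -0.003, 0.0016, 0, 0, 1.8, 0.8, 30, -0.003, 0.0016, 0, 0, 1.8, 0.8, 38, -0.003, 0.0016, 0, 0, 1.8, 0.8, 40, -0.003, 0.0016, 0, 0, 1.8, 0.8, 40, -0.003, 0.0016, 0, 0])

```text
clock: 4.55
tool_pos: [0.5866, 0.1745, 0.15]
ee_rot: [3.139, -0.001, 1.465]
wrist_force: [0.1, -0.0, 0.9]
width: 0.154
```

Run:
```python
from meas import *
from go import go
go(.5855,.1753,.129)
p,_=snap('scene',6)
crop(p,240,220,290,280,10,'e4.png')
```

```text
t 4.55 pos [0.5866 0.1745 0.15  ] F [ 0.0911 -0.0055  0.9276] width 14.2 j [0.0919 0.3039 1.5565 0.0002 1.2785 0.1974]
shift [ 0.6 -1.2 21. ] turn [ 0.0027 -0.0007 -0.0027]
```

View pics/e4.png

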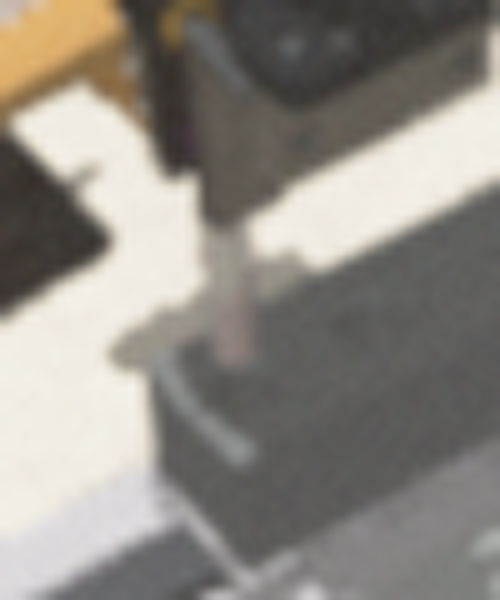

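>>> send_rows(plan=[0.6, -1.2, 6, 0.0027, -0.0007, -0.0027, 0, 0.6, -1.2, 12, 0.0027, -0.0007, -0.0027, 0, 0.6, -1.2, 18, 0.0027, -0.0007, -0.0027, 0, 0.6, -1.2, 22, 0.0027, -0.0007, -0.0027, 0])

```text
clock: 5.0
tool_pos: [0.5856, 0.1755, 0.1279]
ee_rot: [3.141, -0.0, 1.468]
wrist_force: [-0.0, -0.1, -0.8]
width: 0.158
```

Run:
```python
from meas import *
from go import go
go(.5855,.1753,.102)
p,_=snap('scene',7)
crop(p,240,220,290,280,10,'e5.png')
```

```text
t 5.0 pos [0.5856 0.1755 0.1279] F [-0.0159 -0.1326 -0.7664] width 14.5 j [0.0937 0.3266 1.5742 0.     1.2404 0.1962]
shift [-0.2 -0.1 25.9] turn [ 0.0004 -0.0001  0.0003]
```

View pics/e5.png

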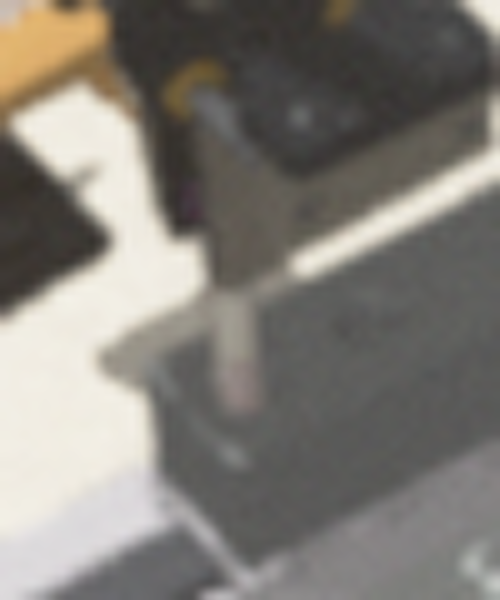

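>>> send_rows(plan=[0, 0, 7, 0, 0, 0, 0, 0, 0, 14, 0, 0, 0, 0, 0, 0, 20, 0, 0, 0, 0, 0, 0, 24, 0, 0, 0, 0, 0, 0, 26, 0, 0, 0, 0])

```text
clock: 5.55
tool_pos: [0.585, 0.1754, 0.1008]
ee_rot: [-3.14, 0.0, 1.468]
wrist_force: [-0.7, 0.1, 5.1]
width: 0.154
```

Run:
```python
from meas import *
from go import go
go(.5855,.1753,.1005)
p,_=snap('scene',8)
crop(p,240,220,290,280,10,'e6.png')
```

```text
t 5.55 pos [0.585  0.1754 0.1008] F [-0.7482  0.069   5.1353] width 14.1 j [0.0936 0.357  1.5931 0.0001 1.1928 0.1962]
shift [-0.   0.5  0.3] turn [-0.0013  0.0002  0.0002]
```

View pics/e6.png

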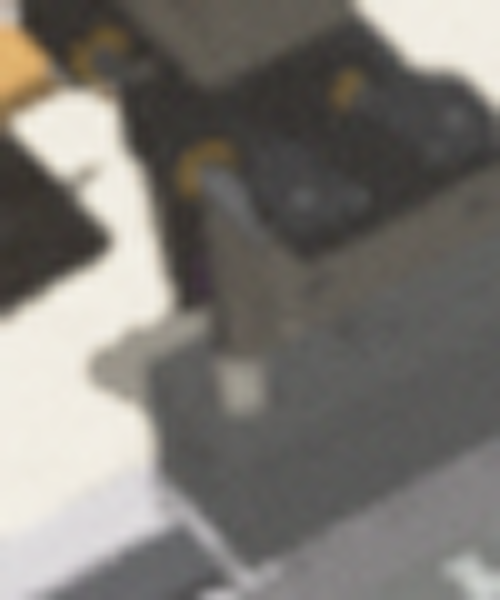

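>>> send_rows(plan=[0, 0, -0.5, 0, 0, 0, 0.4, 0, 0, -0.5, 0, 0, 0, 0.4, 0, 0, -0.5, 0, 0, 0, 0.4])

```text
clock: 5.9
tool_pos: [0.5853, 0.1754, 0.1016]
ee_rot: [-3.141, 0.0, 1.468]
wrist_force: [0.5, -0.7, 0.0]
width: 0.389
```

>>> send_rows(plan=[0, 0, -40, 0, 0, 0, 0.4, 0, 0, -80, 0, 0, 0, 0.4, 0, 0, -90, 0, 0, 0, 0.4])

```text
clock: 6.2
tool_pos: [0.5882, 0.1758, 0.1973]
ee_rot: [3.133, -0.002, 1.468]
wrist_force: [0.6, -0.1, 0.7]
width: 0.403
```

Run:
```python
from meas import *
from go import go
go(.5245,-.2085,.19)
p,_=snap('scene',9)
crop(p,240,180,320,280,6,'e7.png'); print(caps('scene',9,(230,200,330,280)),proj('scene',[.5855,.1753,.119]))
```

```text
t 6.2 pos [0.5882 0.1758 0.1973] F [ 0.6395 -0.1143  0.6714] width 37.1 j [0.0938 0.2634 1.5096 0.0001 1.3601 0.1962]
shift [-388.8  -24.1    6.4] turn [ 0.0084 -0.0018  0.0003]
[(array([262.5021, 246.6132]), np.int32(20))] [262.5692 246.9275]
```

View pics/e7.png

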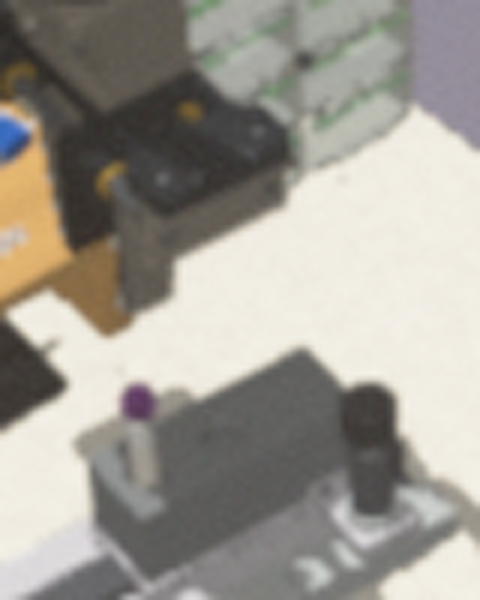

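>>> send_rows(plan=[-50, -3, 0, 0.008, -0.002, 0, 0.5, -100, -6, 0, 0.008, -0.002, 0, 0.5, -150, -9, 0, 0.008, -0.002, 0, 0.5, -200, -12, 0, 0.008, -0.002, 0, 0.5, -250, -15, 0, 0.008, -0.002, 0, 0.5])

```text
clock: 6.75
tool_pos: [0.5462, -0.0726, 0.1947]
ee_rot: [-3.139, -0.0, 1.469]
wrist_force: [0.9, 0.3, -0.3]
width: 0.501
```

```bash
python3 go.py .525 -.2085 .16
```

```text
t 6.75 pos [ 0.5462 -0.0726  0.1947] F [ 0.944   0.301  -0.3352] width 46.1 j [-0.3512  0.1139  1.6861 -0.0004  1.3438 -0.2488]
shift [-137.4   -7.1   34.7] turn [-0.0022 -0.0002  0.0005]
```

>>> send_rows(plan=[-50, -3, 10, -0.002, 0, 0, 0.5, -100, -5, 25, -0.002, 0, 0, 0.5, -137.4, -7, 34, -0.002, 0, 0, 0.5, -137.4, -7, 34, -0.002, 0, 0, 0.5, -137.4, -7, 34, -0.002, 0, 0, 0.5])

```text
clock: 7.25
tool_pos: [0.5241, -0.2084, 0.159]
ee_rot: [-3.139, -0.002, 1.467]
wrist_force: [0.6, 0.3, 0.2]
width: 0.5
```

Run:
```python
from meas import *
from go import go
go(.525,-.2085,.0935)
p,_=snap('scene',10)
crop(p,340,150,420,250,6,'f1.png'); c=caps('scene',10,(340,190,400,250))[0]; print(c)
from scipy.optimize import minimize_scalar
print('z used',[ (z,onz('scene',365.88,212.67,z)[:2]) for z in (.0925,.094,.0955)])
print('t2',[ (z,onz('scene',378.5,198.6,z)[:2]) for z in (.0925,.094,.0955)])
```

```text
t 7.25 pos [ 0.5241 -0.2084  0.159 ] F [0.5766 0.2502 0.2109] width 46.0 j [-0.593   0.1807  1.6846  0.0006  1.2797 -0.4889]
shift [-0.1  1.1 65.5] turn [-0.0027 -0.0021 -0.0015]
(array([377.7804, 199.0748]), np.int32(9))
z used [(0.0925, array([ 0.5104, -0.1389])), (0.094, array([ 0.5094, -0.1377])), (0.0955, array([ 0.5084, -0.1365]))]
t2 [(0.0925, array([ 0.5267, -0.2098])), (0.094, array([ 0.5257, -0.2085])), (0.0955, array([ 0.5246, -0.2071]))]
```

View pics/f1.png

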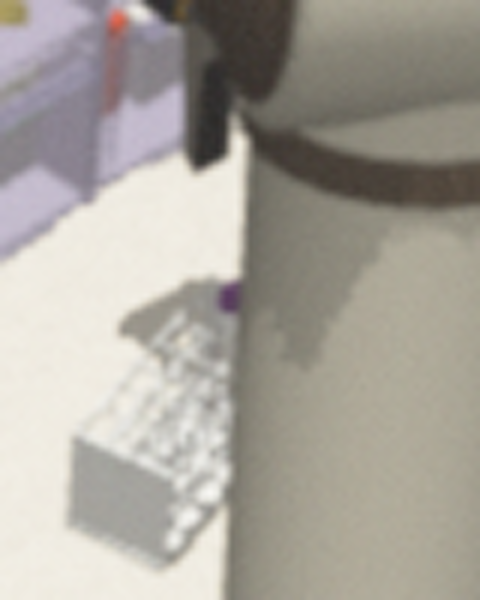

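Rack and the purple cap (crop 230,297, half hidden by the arm); target (.525,-.2085) fits.

>>> send_rows(plan=[0, 1.1, 25, -0.002, -0.002, -0.0015, 0.5, 0, 1.1, 50, -0.002, -0.002, -0.0015, 0.5, 0, 1.1, 60, -0.002, -0.002, -0.0015, 0.5, 0, 1.1, 60, -0.002, -0.002, -0.0015, 0.5])

```text
clock: 7.7
tool_pos: [0.525, -0.2057, 0.0983]
ee_rot: [-3.139, -0.001, 1.472]
wrist_force: [-0.3, -0.0, -0.2]
width: 0.499
```

```bash
python3 go.py .525 -.2085 .0735
```

```text
t 7.7 pos [ 0.525  -0.2057  0.0983] F [-0.3047 -0.0337 -0.226 ] width 45.9 j [-0.5877  0.2496  1.7328 -0.0001  1.162  -0.4884]
shift [-2.8  0.3 24.8] turn [-0.0026 -0.0012  0.0036]
```

>>> send_rows(plan=[-2.8, 0.3, 14, -0.0026, -0.001, 0.0036, 0.5, -2.8, 0.3, 22, -0.0026, -0.001, 0.0036, 0.5, -2.8, 0.3, 24, -0.0026, -0.001, 0.0036, 0.5, -2.8, 0.3, 24, -0.0026, -0.001, 0.0036, 0.5])

```text
clock: 8.1
tool_pos: [0.5248, -0.2084, 0.074]
ee_rot: [-3.141, -0.0, 1.468]
wrist_force: [-0.6, 0.6, 0.6]
width: 0.501
```

```bash
python3 go.py .525 -.2085 .0735
```

```text
t 8.1 pos [ 0.5248 -0.2084  0.074 ] F [-0.5779  0.6185  0.5996] width 46.1 j [-0.5921  0.2825  1.7463  0.0003  1.1134 -0.4894]
shift [-0.   0.2  0.5] turn [-0.0004 -0.0005 -0.0001]
```

>>> send_rows(plan=[0, 0, 0, 0, 0, 0, 0, 0, 0, 0, 0, 0, 0, 0, 0, 0, 0, 0, 0, 0, 0, 0, 0, 0, 0, 0, 0, 0, 0, 0, 0, 0, 0, 0, 0], newtons=15)

```text
clock: 8.6
tool_pos: [0.525, -0.2085, 0.0742]
ee_rot: [-3.142, -0.0, 1.468]
wrist_force: [0.2, 0.3, 1.4]
width: 0.156
```

```bash
python3 go.py .525 -.2085 .0735
```

```text
t 8.6 pos [ 0.525  -0.2085  0.0742] F [0.1917 0.3172 1.3871] width 14.4 j [-0.5921  0.2823  1.7461  0.0003  1.1134 -0.4894]
shift [0.  0.  0.7] turn [-0.0001 -0.0003 -0.0001]
```

>>> send_rows(plan=[0, 0, -40, 0, 0, 0, 0, 0, 0, -80, 0, 0, 0, 0, 0, 0, -120, 0, 0, 0, 0, 0, 0, -146, 0, 0, 0, 0, 0, 0, -146, 0, 0, 0, 0])

```text
clock: 9.1
tool_pos: [0.5273, -0.21, 0.2252]
ee_rot: [3.134, 0.004, 1.468]
wrist_force: [0.0, -0.8, -0.0]
width: 0.161
```

```bash
python3 go.py .5813 .1353 .22
```

```text
t 9.1 pos [ 0.5273 -0.21    0.2252] F [ 0.0169 -0.7777 -0.0234] width 14.8 j [-0.5921  0.1246  1.6133  0.0003  1.3947 -0.4894]
shift [349.1  18.3   4. ] turn [0.008  0.0039 0.    ]
```

>>> send_rows(plan=[40, 2, 0, 0.008, 0.004, 0, 0, 90, 5, 0, 0.008, 0.004, 0, 0, 140, 7, 0, 0.008, 0.004, 0, 0, 190, 10, 0, 0.008, 0.004, 0, 0, 240, 13, 0, 0.008, 0.004, 0, 0])

```text
clock: 9.6
tool_pos: [0.5639, 0.0291, 0.2224]
ee_rot: [-3.139, -0.0, 1.468]
wrist_force: [0.2, -0.5, -0.1]
width: 0.157
```

```bash
python3 go.py .5814 .1355 .19
```

```text
t 9.6 pos [0.5639 0.0291 0.2224] F [ 0.1968 -0.5145 -0.0669] width 14.4 j [-0.1624  0.1283  1.6148 -0.      1.401  -0.0593]
shift [107.6   6.5  32.4] turn [-0.0025 -0.0001 -0.0003]
```

>>> send_rows(plan=[40, 2, 0, -0.0025, 0, 0, 0, 80, 5, 5, -0.0025, 0, 0, 0, 107.5, 6.5, 25, -0.0025, 0, 0, 0, 107.5, 6.5, 32, -0.0025, 0, 0, 0, 107.5, 6.5, 32, -0.0025, 0, 0, 0])

```text
clock: 10.1
tool_pos: [0.5794, 0.1354, 0.1872]
ee_rot: [-3.136, 0.001, 1.469]
wrist_force: [-1.0, -0.6, -0.9]
width: 0.159
```

```bash
python3 go.py .5814 .1355 .15
```

```text
t 10.1 pos [0.5794 0.1354 0.1872] F [-1.0248 -0.6005 -0.9162] width 14.6 j [ 0.0268  0.235   1.5638 -0.0004  1.3483  0.129 ]
shift [ 0.4  2.1 37.2] turn [-0.0055  0.0011  0.0008]
```

>>> send_rows(plan=[0.4, 2, 15, -0.0055, 0.001, 0.001, 0, 0.4, 2, 30, -0.0055, 0.001, 0.001, 0, 0.4, 2, 37, -0.0055, 0.001, 0.001, 0, 0.4, 2, 37, -0.0055, 0.001, 0.001, 0])

```text
clock: 10.5
tool_pos: [0.5803, 0.1347, 0.1487]
ee_rot: [-3.139, 0.001, 1.467]
wrist_force: [0.2, 0.3, -0.7]
width: 0.155
```

Run:
```python
from meas import *
from go import go
go(.5814,.1355,.129)
s=monitor.get_state()['tool_pos']
p,_=snap('scene',11)
crop(p,250,215,300,275,10,'f2.png')
for z in(.072,s[2]-.0692,.1,.11):print(proj('scene',[s[0],s[1],z]),proj('scene',[.5814,.1355,z]))
```

```text
t 10.5 pos [0.5803 0.1347 0.1487] F [ 0.1669  0.2882 -0.7431] width 14.3 j [ 0.0256  0.2696  1.6013 -0.0002  1.2737  0.1298]
shift [ 0.9  1.1 19.7] turn [-0.0029  0.0006 -0.0013]
[276.8371 252.2287] [276.3508 252.1494]
[276.6874 250.3799] [276.1993 250.3006]
[276.2693 245.2133] [275.7759 245.1338]
[276.0624 242.6578] [275.5665 242.5781]
```

View pics/f2.png

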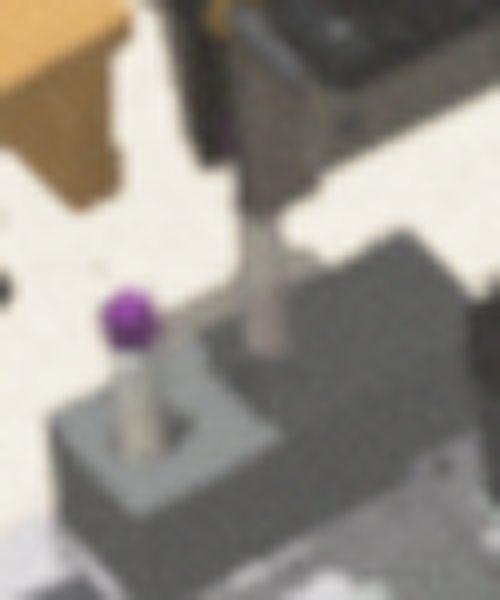

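>>> send_rows(plan=[-0.1, 0, 6, -0.003, 0, 0, 0, -0.1, 0, 12, -0.003, 0, 0, 0, -0.1, 0, 18, -0.003, 0, 0, 0, -0.1, 0, 21, -0.003, 0, 0, 0])

```text
clock: 10.95
tool_pos: [0.5813, 0.1348, 0.129]
ee_rot: [3.139, 0.0, 1.467]
wrist_force: [-0.9, -0.7, -1.4]
width: 0.158
```

Run:
```python
from meas import *
from go import go
go(.5803,.1345,.1015)
p,_=snap('scene',12)
crop(p,250,215,300,275,10,'f3.png')
```

```text
t 10.95 pos [0.5813 0.1348 0.129 ] F [-0.8726 -0.6548 -1.3797] width 14.6 j [ 0.0259  0.288   1.6198 -0.0006  1.2308  0.1299]
shift [-0.4 -1.  27.5] turn [ 0.003   0.0002 -0.001 ]
```

View pics/f3.png

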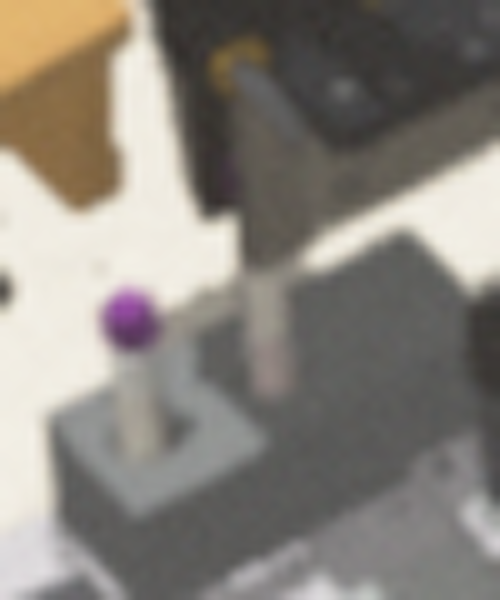

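>>> send_rows(plan=[-0.2, -0.5, 7, 0.003, 0, 0, 0, -0.2, -0.5, 14, 0.003, 0, 0, 0, -0.2, -0.5, 20, 0.003, 0, 0, 0, -0.2, -0.5, 25, 0.003, 0, 0, 0, -0.2, -0.5, 27, 0.003, 0, 0, 0])

```text
clock: 11.5
tool_pos: [0.5798, 0.1346, 0.1002]
ee_rot: [-3.139, 0.001, 1.467]
wrist_force: [0.1, -0.4, 6.5]
width: 0.156
```

Run:
```python
from meas import *
from go import go
go(.5803,.1345,.1015)
p,_=snap('scene',13)
crop(p,250,215,300,275,10,'f4.png')
```

```text
t 11.5 pos [0.5798 0.1346 0.1002] F [ 0.0842 -0.4344  6.5104] width 14.4 j [ 0.0254  0.3219  1.6391 -0.0003  1.1833  0.1294]
shift [-0.   0.5 -1.3] turn [-0.0026  0.0006 -0.0011]
```

View pics/f4.png

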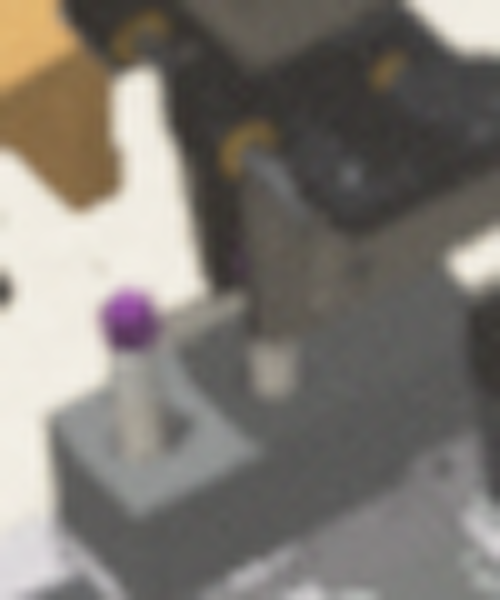

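Seated (6.5 N on the bottom). Release and rise.

>>> send_rows(plan=[0, 0, -1, 0, 0, 0, 0.4, 0, 0, -1, 0, 0, 0, 0.4, 0, 0, -1, 0, 0, 0, 0.4])

```text
clock: 11.85
tool_pos: [0.5799, 0.1346, 0.1016]
ee_rot: [-3.139, 0.001, 1.467]
wrist_force: [0.2, -0.8, 0.9]
width: 0.386
```

>>> send_rows(plan=[0, 0, -40, 0, 0, 0, 0.4, 0, 0, -75, 0, 0, 0, 0.4, 0, 0, -75, 0, 0, 0, 0.4])

```text
clock: 12.15
tool_pos: [0.5837, 0.1348, 0.1829]
ee_rot: [3.133, -0.001, 1.467]
wrist_force: [0.8, 0.7, 0.9]
width: 0.399
```

Run:
```python
from meas import *
from go import go
go(.525,.0945,.15)
p,_=snap('scene',14)
crop(p,240,200,320,280,7,'g1.png'); print(caps('scene',14,(230,200,330,280)),proj('scene',[.5812,.135,.119]))
q,_=snap('top',14); crop(q,205,180,315,250,7,'g2.png')
```

```text
t 12.15 pos [0.5837 0.1348 0.1829] F [0.8387 0.6649 0.8578] width 36.7 j [ 0.0256  0.2376  1.5695 -0.0001  1.3263  0.1294]
shift [-46.2 -54.4  32.4] turn [ 0.0082 -0.0009 -0.0009]
[(array([276.1405, 240.348 ]), np.int32(20)), (array([262.4102, 246.0637]), np.int32(25))] [275.5709 240.2023]
```

View pics/g1.png

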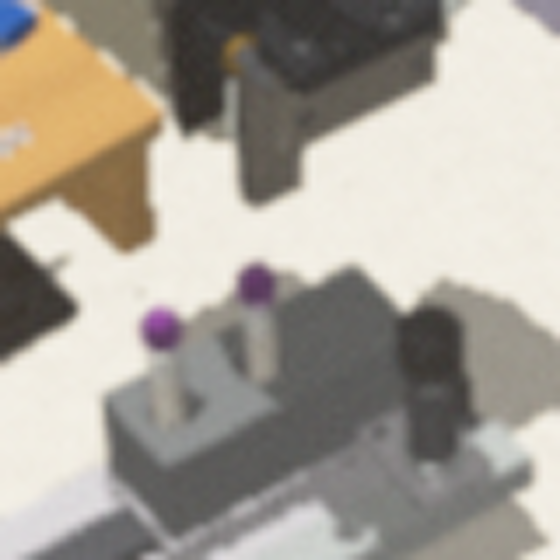

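View pics/g2.png

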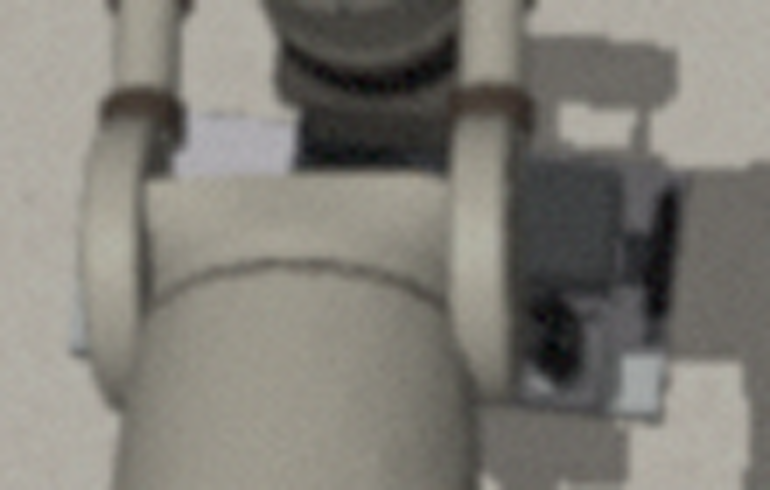

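>>> send_rows(plan=[-23, -27, 0, 0.008, 0, 0, 0.65, -46, -54, 10, 0.008, 0, 0, 0.65, -46, -54, 32, 0.008, 0, 0, 0.65, -46, -54, 32, 0.008, 0, 0, 0.65], newtons=30)

```text
clock: 12.65
tool_pos: [0.5182, 0.0943, 0.1412]
ee_rot: [-3.124, 0.001, 1.466]
wrist_force: [0.1, -0.4, -0.2]
width: 0.65
```

Run:
```python
from meas import *
from go import go
go(.5248,.095,.082)
p,_=snap('scene',15)
crop(p,250,190,330,270,7,'g3.png'); print(caps('scene',15,(230,200,330,280)),proj('scene',[.5248,.095,.110]),proj('scene',[.5248,.095,.098]))
```

```text
t 12.65 pos [0.5182 0.0943 0.1412] F [ 0.071  -0.3945 -0.2184] width 59.8 j [-0.0498  0.1167  1.7937  0.0002  1.2485  0.0548]
shift [ 1.4  7.5 59. ] turn [-0.0173  0.0007 -0.0019]
[(array([276.0696, 239.7155]), np.int32(24)), (array([262.3291, 246.0568]), np.int32(24))] [301.1443 246.5438] [301.2355 249.6014]
```

View pics/g3.png

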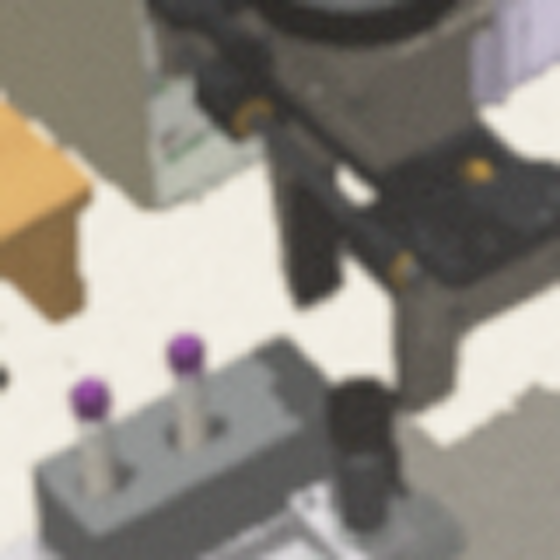

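>>> send_rows(plan=[1.4, 7.5, 5, -0.017, 0, -0.002, 0.65, 1.4, 7.5, 20, -0.017, 0, -0.002, 0.65, 1.4, 7.5, 27, -0.017, 0, -0.002, 0.65])

```text
clock: 13.0
tool_pos: [0.5275, 0.0955, 0.1151]
ee_rot: [3.139, 0.0, 1.469]
wrist_force: [-0.5, 0.1, 0.1]
width: 0.652
```

```bash
python3 go.py .5248 .095 .082
```

```text
t 13.0 pos [0.5275 0.0955 0.1151] F [-0.4841  0.1346  0.0839] width 60.0 j [-0.0461  0.1559  1.8055 -0.0007  1.1776  0.0557]
shift [-0.8 -2.7 33.1] turn [0.0026 0.0005 0.0013]
```

>>> send_rows(plan=[-0.8, -2.7, 10, 0.0026, 0, 0.0013, 0.6, -0.8, -2.7, 22, 0.0026, 0, 0.0013, 0.6, -0.8, -2.7, 30, 0.0026, 0, 0.0013, 0.6, -0.8, -2.7, 33, 0.0026, 0, 0.0013, 0.6])

```text
clock: 13.4
tool_pos: [0.5241, 0.095, 0.0809]
ee_rot: [-3.14, 0.001, 1.468]
wrist_force: [-0.2, 0.7, 0.1]
width: 0.6
```

Run:
```python
from meas import *
from go import go
go(.5248,.095,.082)
p,_=snap('scene',16)
crop(p,250,190,330,270,7,'g4.png')
```

```text
t 13.4 pos [0.5241 0.095  0.0809] F [-0.2359  0.6537  0.0764] width 55.2 j [-0.0475  0.1976  1.8334 -0.0006  1.1125  0.0556]
shift [ 0.1  0.7 -1.1] turn [-0.0018  0.0006 -0.    ]
```

View pics/g4.png

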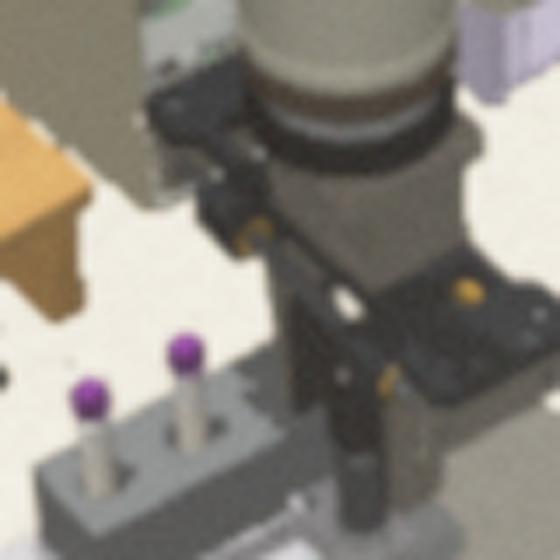

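>>> send_rows(plan=[0, 0.7, -0.5, 0, 0, 0, 0, 0, 0.7, -0.5, 0, 0, 0, 0, 0, 0.7, -0.5, 0, 0, 0, 0, 0, 0.7, -0.5, 0, 0, 0, 0, 0, 0.7, -0.5, 0, 0, 0, 0], newtons=30)

```text
clock: 13.95
tool_pos: [0.5244, 0.095, 0.0818]
ee_rot: [-3.139, 0.001, 1.468]
wrist_force: [-3.5, 0.4, 5.8]
width: 0.267
```

```bash
python3 go.py .5248 .095 .097
```

```text
t 13.95 pos [0.5244 0.095  0.0818] F [-3.5254  0.4463  5.7585] width 24.6 j [-0.0474  0.1976  1.8311 -0.0006  1.1158  0.0555]
shift [  0.    0.4 -15.2] turn [-0.0029  0.0007  0.0001]
```

>>> send_rows(plan=[0, 0, -5, 0, 0, 0, 0, 0, 0, -10, 0, 0, 0, 0, 0, 0, -15, 0, 0, 0, 0, 0, 0, -15.5, 0, 0, 0, 0])

```text
clock: 14.35
tool_pos: [0.5242, 0.095, 0.0974]
ee_rot: [-3.138, 0.001, 1.468]
wrist_force: [0.9, 0.5, -6.6]
width: 0.272
```

Run:
```python
from meas import *
from go import go
go(.5248+.0041,.095+.0398,.0973)
p,_=snap('scene',17)
crop(p,250,190,330,270,7,'g5.png')
```

```text
t 14.35 pos [0.5242 0.095  0.0974] F [ 0.9113  0.534  -6.5739] width 25.1 j [-0.0474  0.1756  1.8218 -0.0007  1.1475  0.0556]
shift [40.1  0.6  0.1] turn [-0.0033  0.0008  0.0001]
```

View pics/g5.png

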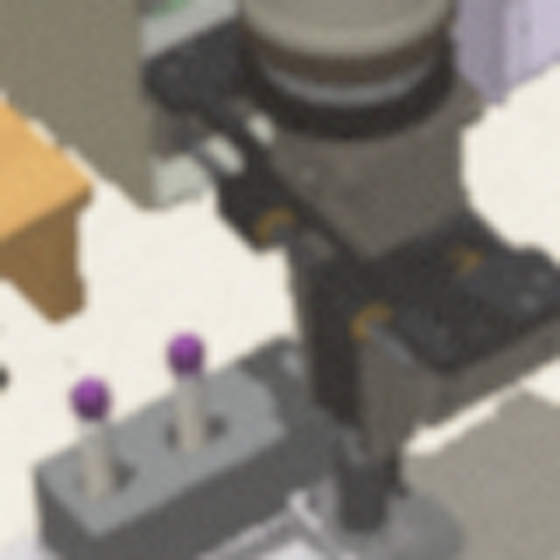

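>>> send_rows(plan=[4, 0, 0, 0, 0, 0, 0, 10, 0, 0, 0, 0, 0, 0, 16, 0, 0, 0, 0, 0, 0, 22, 0, 0, 0, 0, 0, 0, 28, 0, 0, 0, 0, 0, 0])

```text
clock: 14.9
tool_pos: [0.5271, 0.1234, 0.0972]
ee_rot: [-3.138, 0.001, 1.468]
wrist_force: [1.5, -3.2, -6.8]
width: 0.271
```

Run:
```python
from meas import *
from go import go
go(.5242+.0041,.095+.0398,.0973)
p,_=snap('scene',18)
crop(p,230,190,310,270,7,'g6.png')
```

```text
t 14.9 pos [0.5271 0.1234 0.0972] F [ 1.4752 -3.1783 -6.8218] width 25.0 j [ 0.007   0.1971  1.7975 -0.0006  1.1502  0.1097]
shift [11.4 -0.  -0.2] turn [-0.0032  0.0009  0.0004]
```

View pics/g6.png

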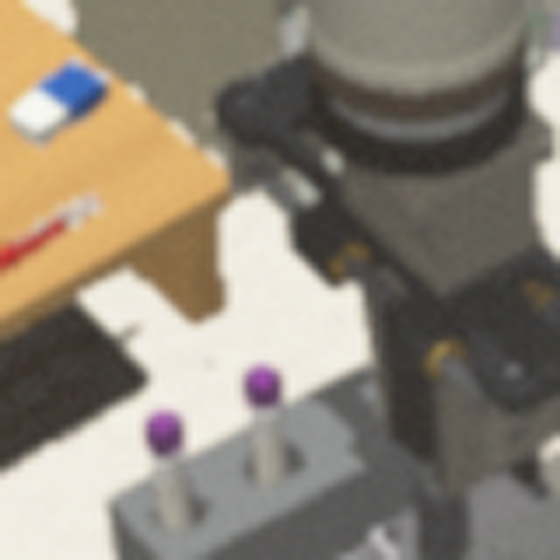

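>>> send_rows(plan=[5, 0, 0, 0, 0, 0, 0, 9, 0, 0, 0, 0, 0, 0, 11, 0, 0, 0, 0, 0, 0, 11.4, 0, 0, 0, 0, 0, 0])

```text
clock: 15.35
tool_pos: [0.5284, 0.136, 0.0972]
ee_rot: [-3.139, -0.0, 1.469]
wrist_force: [2.8, -1.6, -6.3]
width: 0.272
```

Run:
```python
from meas import *
from go import go
go(.5242+.0041,.095+.0398,.0818)
p,_=snap('scene',19)
crop(p,230,190,310,280,6,'g7.png'); c=caps('scene',19,(230,200,330,280)); print(c)
for a,b in zip(sorted(x[0][0] for x in c),[0,1]):pass
c0=caps('scene',16,(230,200,330,280)); 
for a in c+c0: print(onz('scene',*a[0],.119))
```

```text
t 15.35 pos [0.5284 0.136  0.0972] F [ 2.7983 -1.6293 -6.2907] width 25.0 j [0.0299 0.2068 1.786  0.0008 1.1515 0.1315]
shift [-1.2  0.  15.4] turn [-0.0029 -0.0004  0.0009]
[(array([262.477 , 246.5028]), np.int32(23)), (array([248.4183, 253.1566]), np.int32(24))]
[0.5868 0.1745 0.119 ]
[0.5931 0.2157 0.119 ]
[0.5818 0.133  0.119 ]
[0.5884 0.1738 0.119 ]
```

View pics/g7.png

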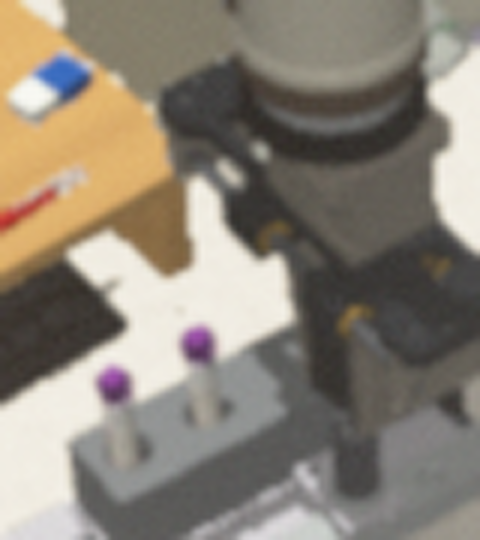

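>>> send_rows(plan=[-1.2, 0, 0, -0.003, 0, 0, 0, -1.2, 0, 2, -0.003, 0, 0, 0, -1.2, 0, 5, -0.003, 0, 0, 0, -1.2, 0, 7, -0.003, 0, 0, 0, -1.2, 0, 7, -0.003, 0, 0, 0])

```text
clock: 15.9
tool_pos: [0.5284, 0.1348, 0.09]
ee_rot: [3.141, -0.001, 1.469]
wrist_force: [2.1, 1.1, -5.7]
width: 0.273
```

```bash
python3 go.py .5283 .1348 .0818
```

```text
t 15.9 pos [0.5284 0.1348 0.09  ] F [ 2.1213  1.0734 -5.7148] width 25.1 j [0.0277 0.2133 1.7943 0.0007 1.1336 0.1296]
shift [-0.  -0.1  8.2] turn [ 0.0003 -0.0007  0.0006]
```

>>> send_rows(plan=[0, 0, 2.5, 0, 0, 0, 0, 0, 0, 5, 0, 0, 0, 0, 0, 0, 7.5, 0, 0, 0, 0, 0, 0, 8.2, 0, 0, 0, 0, 0, 0, 8.2, 0, 0, 0, 0])

```text
clock: 16.4
tool_pos: [0.5284, 0.1348, 0.0819]
ee_rot: [3.141, -0.001, 1.469]
wrist_force: [1.0, 1.3, -3.4]
width: 0.271
```

```bash
python3 go.py .5283 .1348 .0812
```

```text
t 16.4 pos [0.5284 0.1348 0.0819] F [ 0.9627  1.3151 -3.4265] width 24.9 j [0.0278 0.2248 1.7988 0.0007 1.1177 0.1296]
shift [-0.  -0.1  0.7] turn [ 0.0002 -0.0006  0.0007]
```

>>> send_rows(plan=[0, 0, 0.5, 0, 0, 0, 0, 0, 0, 1, 0, 0, 0, 0, 0, 0, 1, 0, 0, 0, 0])

```text
clock: 16.7
tool_pos: [0.5286, 0.1348, 0.0818]
ee_rot: [3.141, -0.001, 1.469]
wrist_force: [-3.1, 0.9, 4.6]
width: 0.269
```

```bash
python3 go.py .5283 .1348 .0812
```

```text
t 16.7 pos [0.5286 0.1348 0.0818] F [-3.059   0.911   4.5952] width 24.7 j [0.0279 0.2252 1.7986 0.0006 1.1173 0.1296]
shift [-0.1 -0.2  0.6] turn [ 0.0004 -0.0006  0.0008]
```

Run:
```python
from meas import *
from go import go
p,_=snap('scene',20)
crop(p,220,190,320,290,6,'g8.png'); print(caps('scene',20,(230,200,330,280)))
cv2.imwrite('pics/g9.png',p[:,:,::-1])
go(.5283,.1348,.0812)
```

```text
[(array([262.9827, 246.0639]), np.int32(26)), (array([249.2256, 252.7621]), np.int32(23))]
t 16.75 pos [0.5286 0.1349 0.0818] F [-2.6692 -0.1946  5.6991] width 24.7 j [0.0278 0.2252 1.7986 0.0006 1.1173 0.1296]
shift [-0.1 -0.3  0.6] turn [ 0.0004 -0.0006  0.0008]
```

View pics/g8.png

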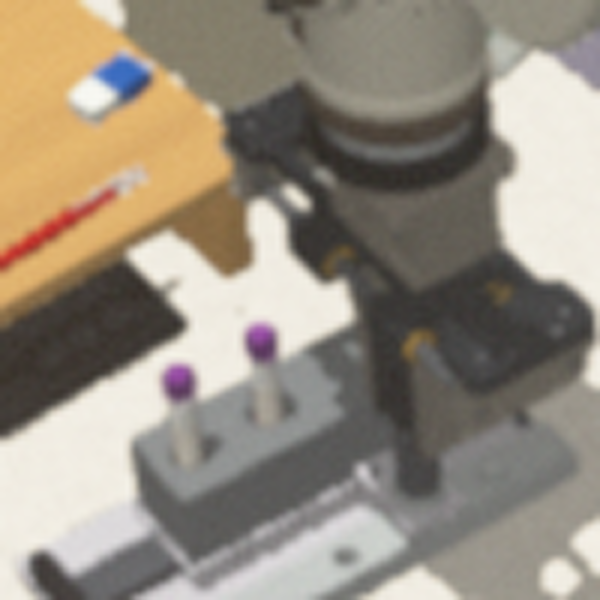

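View pics/g9.png

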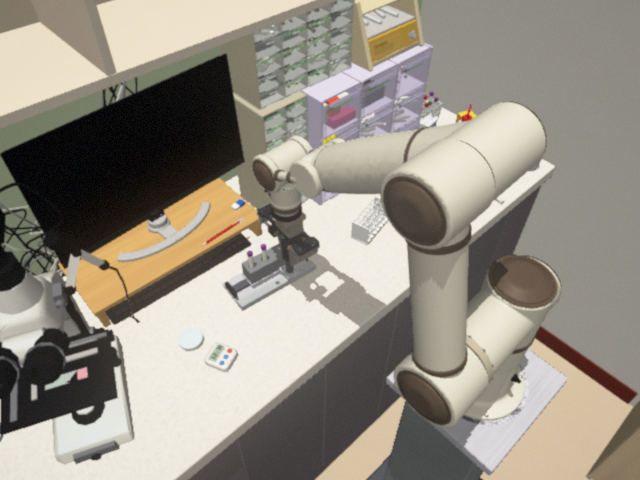

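```bash
python3 -c "from bench import job_done; print(job_done())"
```

```text
the job is handed in; nothing more can be done
None
```

The job is handed in after about 16.8 s of robot time, and every check I made pointed to success. `job_done()` gives no verdict.

- **Tubes:** I put the first tube in bore B and the second in bore A. Each met 5–6.5 N on the bottom within about 1 mm of the height I had worked out. In the last picture both caps stand at matching heights in the moved carriage.
- **Carriage:** I lifted the plunger about 15.5 mm, overshot the hole by about 1.2 mm, backed up that much and lowered the pin. By the arm's own reading the carriage ended 40 mm along. The picture shows one free hole still ahead, so this is the middle one.
- **Pin home:** At the first full lowering the tool still felt 3.4 N of spring pull, so the pin was not quite seated. I commanded it 1 mm lower. It stopped at 81.8 mm, the same height as when I first gripped the knob, and now bears on the stop with about 5 N. I did not tug sideways to test the lock.
- **Finish:** The gripper still holds the knob at the 30 N setting, with an opening of 24.7 mm. The timer and dish look untouched in the final picture. The bottle and tape were hidden behind the arm, so I did not check them at the end, but the arm never went low near them.

The two cameras disagreed by up to about 2.4 mm on bore B, so I averaged them and checked the fit in the scene camera before each insertion.

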